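# Fetch the rear dipping cup from a crowded hook in a pottery studio

## Task

Two steel dipping cups hang one behind the other by their handles on one hook stand. First move the front cup (the short, tapered one nearest the hook's open tip) onto the empty hook stand and leave it hanging there by its handle, then take the rear cup (tall and straight) off and stand it upright on top of the round metal banding wheel, wholly on it. Let neither cup tip over on the way.

Things in the scene. Friction and masses are not known exactly. Their poses are not given: they have to be found in the camera images.
- front_cup: Short tapered steel cup, 0.13 kg: rim 43 mm wide, bottom 27, height 45; bottom 102 mm below origin. Stiff handle of flat strap 14 wide (x), 4 thick: 50 across outside (y), 42 inside, 55 from rim to top strap. Origin: centre of top strap, z up. Pinch its flat sides from above, closing along y. Starts ~105 mm out from the crowded hook's post; that arm runs on from rear cup past this one to its tip.
- rear_cup: Tall straight steel cup, 0.13 kg, 43 mm wide, 75 tall, bottom 132 mm below origin; handle as the front cup's (50 mm across along y). Origin: centre of the top strap, z up. Starts hanging behind the front cup, about 45 mm out from the axis of the crowded hook's post; that fixed stand is the twin of the spare one. A like cup standing on the table is not wanted.
- spare_hook: Fixed dark steel stand, the empty one of two alike. Origin: post axis at table level, z up. Base 100 mm wide, post 14; from its top a level arm 10 mm thick runs along -x, axis at z = 180 mm, to an upturned tip at x = -155, z up to 199 (the stand's highest point). A hung cup's origin is at z = 187; it must rise 15 to 40 mm from there to pass over the tip.
- wheel: Banding wheel (small potter's turntable, locked): flat round bare aluminium plate 150 mm in diameter on a short foot, top face 45 mm above the table, fixed. Origin: its axis at table level, z up. The white plaster disc lying on the table is not it.

How it is judged (in metres and radians):
On the way, in this order (a step that is already met when the one before it is completed fails the run):
1. the front cup hangs on the spare hook, let go (x of front_cup in the frame of spare_hook between -0.152 and -0.008 m and y of front_cup in the frame of spare_hook between -0.022 and 0.022 m and z of front_cup in the frame of spare_hook between 0.175 and 0.205 m and angle between front_cup's own z axis and vertical below 0.5 rad and linear speed of front_cup below 0.05 m/s and contact force between the fingers and front_cup below 0.1 N), for 0.2 s.
2. the rear cup stands on the banding wheel, let go (horizontal distance between rear_cup and wheel below 0.06 m and angle between rear_cup's own z axis and vertical below 0.17 rad and z of rear_cup in the frame of wheel between 0.167 and 0.187 m and linear speed of rear_cup below 0.05 m/s and contact force between the fingers and rear_cup below 0.1 N), for 0.2 s.
At the end, for the whole second after the job is handed in: Front cup hanging by its handle on the spare hook's arm (strap within 22 mm of the arm sideways, 175 to 205 mm above the table, leaning under 0.5 rad); rear cup on the wheel plate within 60 mm of its axis, 10 mm in height and 0.17 rad of upright; both let go and still (under 0.05 m/s) (all of step 1 and all of step 2); the robot touches nothing.
It fails at once if a cup is tipped over (more than 1 rad from upright) (angle between any of front_cup, rear_cup's own z axis and vertical above 1 rad).
It also fails if it takes over 70 s, if anything falls off the work surface, if the arm or the gripper's body presses on something with over 40 N, if the wrist force passes 120 N, or if a joint passes its speed limit or range.

## Robot

A 7-joint arm with a two-finger parallel gripper is mounted at the origin on the work surface. World frame = base frame: x ahead of the robot, y to its left, z up, the work surface at z = 0. Lengths are in mm, angles in rad, forces in N, time in s.
With the tool pointing down it reaches from about 425 to 1025 mm from the base axis. Payload 3.6 kg.
Tool frame: the origin (TCP) lies at the very end of the fingers, on their centre line; the grasp point (between the pads) lies 19 mm behind it; z points along the fingers, y is the line along which they close (so a half turn about z gives the same grasp; the last joint's range is limited). The gripper opens to 85 mm and grips with 20 to 120 N. Pads are 22 mm wide; open, the fingers measure 114 mm over their backs; the gripper's body (76 mm by 85 mm) begins 54 mm behind the grasp point. The pads swing forward as they close: fully open they stand 13 mm farther back than shut.
Start: joints at [-1.304, 0.591, 0.048, 1.609, -0.033, 0.943, -0.034], TCP at [255.937, 678.326, 231.302] pointing down, gripper open.
Joint ranges: [-2.69, 2.69], [-0.47, 2.24], [-1.27, 1.36], [0.19, 2.51], [-1.53, 4.68], [0.08, 2.07], [-3.09, 3.09]. Speed limits (rad/s): [2.57, 2.57, 3.14, 3.14, 3.14, 3.14, 3.14].

## Interface

Orientations are given as [roll, pitch, yaw] about the fixed x, y, z axes, in that order (R = Rz(yaw) Ry(pitch) Rx(roll)).
In Python, from bench import ctrl gives the robot as it stands.
- The arm moves only by the shell command python3 shift.py 'ROWS' [OPENING] [FORCE]. ROWS is rows parted by semicolons, their numbers by spaces, 1 to 10 of them, each of 4 numbers: dx, dy, dz in mm, then a turn about the tool's z in rad; each row shifts and turns the commanded pose from where the row before left it, along the tool's axes as they then stand; what a row does not reach is not made up. A row lasts 1/12 s, in which the tool goes at most 41.7 mm and 0.125 rad, less where a joint would pass 70% of its speed; a pose out of reach is approached as far as the arm can. OPENING is the finger opening in mm, set as the command begins (- or left out keeps the last). The fingers move at their own pace and stop on an object; FORCE is the grip in N (left out, the last holds). Time passes only in rows, so rows that do not move let the fingers close. It prints the time, the measured TCP pose, the force, the opening and the grip force at its end.
- ctrl.sense(): the state, without advancing time (a new reading comes with each control period).
- ctrl.get_image(name): name is "scene" or "top" or "wrist"; returns a dict with "frame" (420x560x3 uint8, blue, green, red), "z_map" (420x560 float32, mm along the optical axis (not along the pixel's ray), 0 where there is no reading), "K" (3x3 intrinsics, pixels), "rvec" (rotation vector, rad) and "tvec" (3), from world to camera coordinates, as OpenCV has them; the wrist camera has in their place "hand_eye" (4x4, takes a point from camera to tool coordinates, whose origin is the TCP and whose axes are the flange's). Camera axes: x right, y down, z forward; pixel columns grow to the right and rows downward; lengths in mm; the calibration is good to about 2 mm. A picture is of the moment at which its call begins: read the wrist's pose just before it.
- ctrl.close_job(): hands the job in; it is judged then, once.
The state is a dict: "t": time; "joint_pos": joint angles; "dq": joint speeds; "joint_efforts": joint torques, N m; "eef_pos": TCP position; "tool_rot": TCP orientation; "ft_force": force on the tool from outside, world axes, zero at the start; "wrist_torque": the same for the moment, N m; "grip_width": finger opening in mm; "finger_force": force on a finger pad.
Only numpy, scipy, OpenCV 4.12 (cv2) and the standard library are available. Lean on these libraries where they do the work, as an engineer would, in place of code of your own. Each camera call takes 0.05 s, during which the arm holds its last target. There are 200 camera calls.

## Working session

There is one attempt and no reset: what is moved stays moved. The work goes in short steps, Python scripts to look and compute and a shell command to move; the robot and the scene stay as the last step left them, time stands still between calls to the robot, and variables do not carry over. Pictures are saved under pics/ and viewed, at most 10 in all, crops included, and the job is handed in when it is done.

```bash
ls; mkdir -p pics
python3 - <<'E'
from bench import ctrl
import cv2,numpy as np
s=ctrl.sense();print(s)
for n in("scene","top"):
    d=ctrl.get_image(n);cv2.imwrite(f"pics/{n}0.png",d["frame"]);np.savez(f"pics/{n}0.npz",**{k:v for k,v in d.items()})
    print(n,d["K"],d.get("rvec"),d.get("tvec"))
E
```

```text
bench.py
pics
shift.py
{'t': 0.0, 'joint_pos': array([-1.30352103,  0.59212761,  0.04829537,  1.60986763, -0.03328488,
        0.94270113, -0.03370965]), 'dq': array([ 0.00016611, -0.00152896,  0.00160169, -0.00116297, -0.00050243,
       -0.00125087,  0.00030286]), 'joint_efforts': array([ 4.06423969e-04, -5.48692846e+01,  1.54693678e+00, -1.98128092e+01,
        9.45585634e-03,  8.74396821e-03, -1.80122157e-05]), 'eef_pos': array([255.61999099, 677.53068673, 230.11775747]), 'tool_rot': array([-3.13929757e+00,  1.39553805e-04,  2.78089980e+00]), 'ft_force': array([ 0.83891735,  0.19705357, -0.34155958]), 'wrist_torque': array([-0.02160288,  0.03454155,  0.02212378]), 'finger_force': 0.0, 'grip_width': 85.7394715353144}
scene [[388.04731071   0.         279.55529168]
 [  0.         388.04731071 203.19034233]
 [  0.           0.           1.        ]] [ 0.63624174  2.53571718 -1.32081597] [ 517.43888461  -44.23974369 1124.68093618]
top [[543.26007585   0.         273.81064363]
 [  0.         543.26007585 207.19685664]
 [  0.           0.           1.        ]] [ 2.14768602 -2.1865653   0.10269871] [  23.3404793   581.55220398 1190.88187997]
```

View pics/scene0.png

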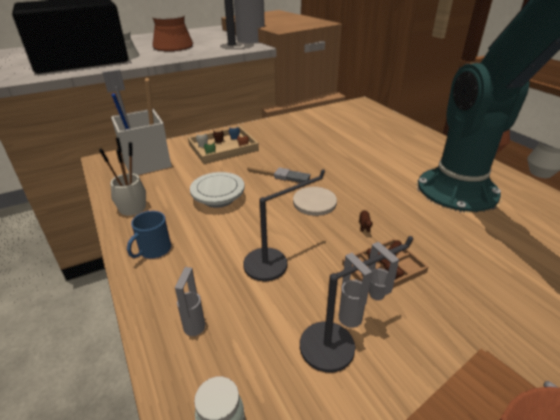

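View pics/top0.png

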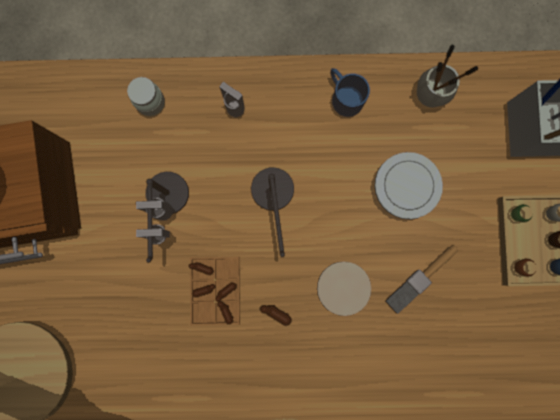

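Scene: the crowded hook's post is at about (328,310), with cups at (353,300) and (378,275). The spare hook is at (265,225), and the grey plate at (217,190) looks like the wheel. Top: crowded straps are at (150,204) and (150,232), the spare arm runs (272,180)→(282,253), and the wheel is at (408,185).

```bash
cat > h.py <<'E'
import numpy as np,cv2
def load(f):
    d=dict(np.load(f)); return d
def cloud(d):
    K=d["K"];z=d["z_map"].astype(float);v,u=np.indices(z.shape)
    P=np.stack([(u-K[0,2])/K[0,0]*z,(v-K[1,2])/K[1,1]*z,z],-1)
    if "hand_eye" in d:
        H=d["hand_eye"]; return P@H[:3,:3].T+H[:3,3],z>0
    R,_=cv2.Rodrigues(d["rvec"]); return (P-d["tvec"].ravel())@R,z>0
def show(name,pts):
    print(name,len(pts),"med",np.median(pts,0).round(1),"min",pts.min(0).round(1),"max",pts.max(0).round(1))
E
python3 - <<'E'
from h import *
d=load("pics/top0.npz");P,ok=cloud(d);
def box(n,c0,c1,r0,r1,zl,zh):
    m=np.zeros(ok.shape,bool);m[r0:r1,c0:c1]=1;m&=ok&(P[...,2]>zl)&(P[...,2]<zh);q=P[m]
    if len(q): show(n,q)
    return q
def rect(q):
    (c,s,a)=cv2.minAreaRect(q[:,:2].astype(np.float32));print("  rect",np.round(c,1),np.round(s,1),a)
w=box("plate",370,450,145,225,35,70);c,r=cv2.minEnclosingCircle(w[:,:2].astype(np.float32));print(c,r)
w=box("plaster",310,375,255,320,3,70);c,r=cv2.minEnclosingCircle(w[:,:2].astype(np.float32));print(c,r)
for n,a in(("spare arm",(255,300,160,265)),("crowd",(130,200,165,265))):
    q=box(n,*a,165,230);rect(q)
    if n[0]=="c":
        m=np.zeros(ok.shape,bool)
        for k in range(175,262,3):
            mm=ok[k]&(P[k,:,2]>165);mm[:130]=0;mm[200:]=0
            if mm.any(): print(k,P[k][mm][:, :].mean(0).round(1),np.ptp(P[k][mm],axis=0).round(0),P[k][mm][:,2].max().round(0))
    else:
        for k in range(165,262,8):
            mm=ok[k]&(P[k,:,2]>165);mm[:255]=0;mm[300:]=0
            if mm.any(): print(k,P[k][mm].mean(0).round(1))
    q=box(n+" base",a[0]-10,a[1],a[2]-10,a[3]-40,3,25);c,r=cv2.minEnclosingCircle(q[:,:2].astype(np.float32));print(c,r)
E
```

```text
plate 3533 med [ 623.2 -286.3   44.8] min [ 549.3 -360.7   35.6] max [ 699.8 -211.7   54.1]
(624.2990112304688, -286.8987731933594) 75.52816772460938
plaster 2418 med [ 398.1 -139.4   15.3] min [ 329.3 -211.3    3. ] max [473.4 -64.5  23.2]
(398.1018981933594, -141.28262329101562) 94.705322265625
spare arm 435 med [552.6   8.1 183.5] min [468.7  -5.9 169.3] max [632.8  22.8 200.7]
  rect [550.8   8.6] [165.5  12.5] 6.126194000244141
181 [618.5  15.8 181.9]
189 [602.4  14.1 182.8]
197 [586.3  11.4 184.6]
205 [570.8   9.8 182.2]
213 [554.9   8.1 182.8]
221 [539.1   6.4 183. ]
229 [523.4   4.7 183.5]
237 [507.7   3.1 183.9]
245 [492.1   1.4 184.2]
253 [ 4.764e+02 -2.000e-01  1.945e+02]
spare arm base 1425 med [627.1  19.8  12.6] min [547.  -45.7   3. ] max [718.5  78.9  25. ]
(630.614013671875, 16.046438217163086) 101.06481170654297
crowd 789 med [543.5 256.2 185.6] min [463.7 231.5 165.7] max [627.3 283.  200.5]
  rect [545.5 257.3] [163.7  51.2] 0.39939433336257935
181 [622.9 256.6 182.9] [ 2. 12. 14.] 186.0
184 [617.4 256.8 179.3] [ 2.  9. 17.] 186.0
187 [610.9 257.6 182.9] [1. 8. 5.
[... 468 characters left out ...]
.0
223 [539.7 257.  183.9] [0. 7. 4.] 186.0
226 [533.9 257.1 182.9] [0. 7. 6.] 185.0
229 [527.6 245.6 186.3] [ 1. 30. 10.] 191.0
232 [521.9 255.1 187. ] [ 1. 49. 22.] 192.0
235 [516.  255.  187.3] [ 1. 50. 22.] 193.0
238 [510.4 257.1 182.7] [0. 8. 3.] 184.0
241 [504.5 256.  182.9] [0. 8. 7.] 185.0
244 [498.7 256.1 182.3] [0. 8. 9.] 185.0
247 [492.8 256.  182.8] [0. 8. 8.] 185.0
250 [487.  255.9 182.8] [ 0.  9. 11.] 188.0
253 [481.2 256.  182.3] [0. 9. 8.] 186.0
256 [475.3 255.9 182.5] [ 0. 10.  8.] 187.0
259 [469.4 254.9 194.9] [ 0.  8. 11.] 199.0
crowd base 1147 med [627.8 245.5  12.1] min [549.1 184.    3. ] max [711.5 367.6  22.6]
(626.3499755859375, 277.25738525390625) 114.23428344726562
```

```bash
python3 - <<'E'
from h import *
d=load("pics/top0.npz");P,ok=cloud(d)
for n,x0,x1 in(("front",505,532),("rear",560,592)):
    m=ok&(P[...,2]>186.5)&(P[...,0]>x0)&(P[...,0]<x1)&(P[...,1]>215)&(P[...,1]<300)
    q=P[m];show(n,q);print(cv2.minAreaRect(q[:,:2].astype(np.float32)),np.polyfit(q[:,1],q[:,0],1))
    lo=q[q[:,1]<245];hi=q[q[:,1]>267];print(lo.mean(0),hi.mean(0))
E
python3 shift.py '0 0 -30 -0.12;0 0 0 -0.12;0 0 0 -0.12'
```

```text
front 143 med [521.3 256.1 188.4] min [506.4 231.5 186.6] max [531.7 281.5 194.2]
((519.3723754882812, 256.8177185058594), (24.548931121826172, 49.62255859375), 14.678558349609375) [-2.37295474e-02  5.26776058e+02]
[521.10877898 238.29222543 188.69769038] [520.33900902 274.75356521 188.94638777]
rear 142 med [574.8 258.3 188.5] min [563.  232.1 186.6] max [590.6 281.9 192.7]
((576.7244262695312, 257.796875), (26.1353702545166, 48.8907470703125), 14.89601993560791) [-2.74739315e-02  5.82129653e+02]
[575.52377967 237.9795225  188.92937744] [574.55153811 274.40178919 188.42972134]
t: 0.35
eef_pos: [256.2, 679.2, 262.8]
tool_rot: [3.139, 0.001, -3.136]
ft_force: [0.7, -0.4, -0.3]
grip_width: 85.8
finger_force: 0.0
```

```bash
python3 shift.py '-20 -32.5 0 0;-20 -32.5 0 0;-20 -32.5 0 0;-20 -32.5 0 0;-20 -32.5 0 0;-20 -32.5 0 0;-20 -32.5 0 0;-20 -32.5 0 0;-20 -32.5 0 0;-20 -32.5 0 0' && python3 shift.py '-20 -32 0 0;-20 -32 0 0;-20 -32 0 0;0 0 0 0;0 0 0 0'
python3 - <<'E'
from h import *
from bench import ctrl
from scipy.spatial.transform import Rotation as Rn
s=ctrl.sense();d=ctrl.get_image("wrist");cv2.imwrite("pics/w1.png",d["frame"])
P,ok=cloud(d);P=P@Rn.from_euler("xyz",s["tool_rot"]).as_matrix().T+s["eef_pos"]
print(s["eef_pos"],s["tool_rot"])
m=ok&(P[...,2]>186.5)&(P[...,2]<196)&(P[...,1]>215)&(P[...,1]<300)
for x0,x1 in((505,535),(560,592)):
    q=P[m&(P[...,0]>x0)&(P[...,0]<x1)]
    if len(q):
        show("s",q);o=q[abs(q[:,1]-256)>8];show("off-arm",o);lo=o[o[:,1]<256];hi=o[o[:,1]>256];print(lo.mean(0),hi.mean(0))
E
```

```text
t: 1.18
eef_pos: [456.1, 351.2, 261.0]
tool_rot: [-3.141, -0.0, 3.141]
ft_force: [0.5, -0.5, 0.2]
grip_width: 85.7
finger_force: 0.0
t: 1.6
eef_pos: [517.0, 253.6, 261.0]
tool_rot: [-3.14, -0.0, 3.134]
ft_force: [-0.7, 0.2, -0.3]
grip_width: 85.3
finger_force: 0.0
[516.9950354  253.60739613 260.99601975] [-3.14010308e+00 -9.41518596e-05  3.13413199e+00]
s 1180 med [521.3 257.5 188.8] min [514.6 233.  186.5] max [529.3 282.5 190.5]
off-arm 804 med [521.2 265.8 188.8] min [514.6 233.  186.5] max [529.3 282.5 190.5]
[521.67446883 240.64207909 188.76597639] [521.18587191 273.25630946 188.7678218 ]
s 980 med [576.2 258.2 188.8] min [569.  234.  186.6] max [584.5 283.4 190.5]
off-arm 659 med [576.1 267.  188.8] min [569.  234.  186.6] max [584.2 283.4 190.5]
[576.4256114  241.00340008 188.76962814] [575.93966665 273.93397498 188.68255689]
```

View pics/w1.png

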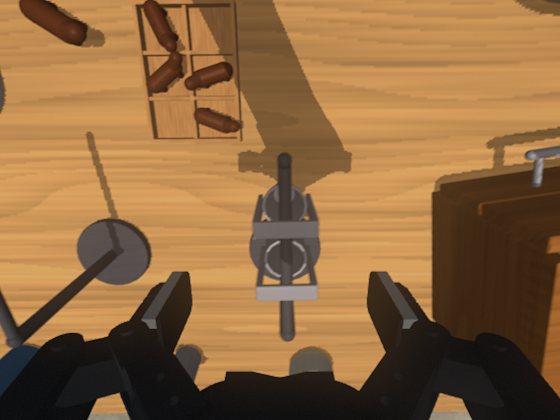

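```bash
python3 shift.py '-4.5 4 0 -0.02;0 0 38 0;0 0 38 0;0 0 30 0;0 0 12 0;0 0 0 0' && python3 shift.py '0 0 0 0;0 0 0 0;0 0 0 0;0 0 0 0;0 0 0 0;0 0 0 0' 40 40
```

```text
t: 2.15
eef_pos: [517.3, 262.1, 140.2]
tool_rot: [-3.139, -0.006, -3.119]
ft_force: [-0.1, -0.9, -0.1]
grip_width: 85.4
finger_force: 0.0
t: 2.65
eef_pos: [521.6, 261.7, 145.5]
tool_rot: [3.14, 0.004, -3.123]
ft_force: [-1.3, -0.8, 6.8]
grip_width: 50.0
finger_force: 40.4
```

```bash
python3 shift.py '0 0 -14 0;0 0 -13 0;0 0 0 0;0 0 0 0'
python3 - <<'E'
from h import *
from bench import ctrl
s=ctrl.sense();print(s["eef_pos"])
d=ctrl.get_image("scene");cv2.imwrite("pics/s2.png",cv2.resize(d["frame"][200:400,260:460],(600,600)))
E
```

```text
t: 2.98
eef_pos: [520.6, 261.5, 171.2]
tool_rot: [3.14, 0.002, -3.122]
ft_force: [-0.2, -0.3, -1.2]
grip_width: 50.8
finger_force: 40.8
[520.64154985 261.51506261 171.20388271]
```

View pics/s2.png

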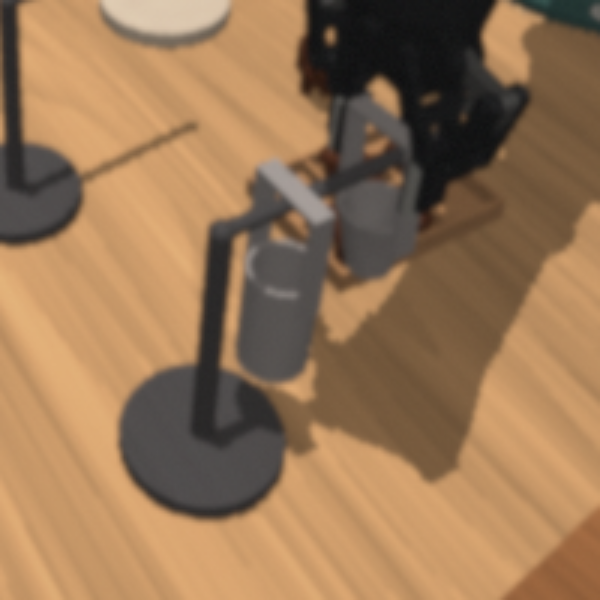

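The front cup's strap (crop ~(375,115)) has lifted off the arm, and the rear cup (295,190) still hangs. Next I slide it out past the tip.

```bash
python3 shift.py '10 -1 0 0;20 -1 0 0;20 -1 0 0;20 0 0 0;15 0 0 0;0 0 0 0;0 0 0 0'
python3 - <<'E'
from h import *
from bench import ctrl
s=ctrl.sense();print(s["eef_pos"],s["ft_force"],s["wrist_torque"])
d=ctrl.get_image("scene");P,ok=cloud(d)
m=ok&(P[...,2]>60)&(P[...,2]<230)&(P[...,0]<640)&(P[...,0]>400)&(P[...,1]>225)&(P[...,1]<290)
import collections
for z0 in range(100,230,15):
    q=P[m&(abs(P[...,2]-z0)<7)&(P[...,0]<462)]
    if len(q): print(z0,len(q),q.min(0).round(),q.max(0).round())
E
```

```text
t: 3.62
eef_pos: [433.6, 256.2, 169.8]
tool_rot: [-3.141, -0.001, -3.121]
ft_force: [0.9, 0.5, -0.6]
grip_width: 50.5
finger_force: 40.7
[433.64573798 256.20502275 169.76824386] [ 0.87534714  0.52263933 -0.5510754 ] [-0.00906825 -0.04835374  0.01587015]
100 1 [435. 273. 107.] [435. 273. 107.]
115 78 [430. 253. 108.] [452. 276. 122.]
130 171 [420. 234. 123.] [456. 285. 137.]
145 303 [416. 236. 138.] [458. 286. 152.]
160 64 [420. 235. 153.] [447. 284. 167.]
175 99 [430. 225. 168.] [449. 289. 182.]
190 117 [430. 225. 183.] [449. 290. 197.]
205 250 [426. 225. 198.] [449. 289. 212.]
220 120 [426. 225. 213.] [451. 290. 227.]
```

```bash
python3 shift.py '1 -37 0 0;1 -37 0 0;1 -37 0 0;1 -37 0 0;1 -37 0 0;1 -37 0 0;1 -25 0 0;0 -12 0 0;0 0 0 -0.09;0 0 0 0' && python3 shift.py '0 0 0 0;0 0 0 0;0 0 0 0'
python3 - <<'E'
from h import *
from bench import ctrl
from scipy.spatial.transform import Rotation as Rn
s=ctrl.sense();print(s["joint_pos"].round(2))
d=ctrl.get_image("wrist");cv2.imwrite("pics/w3.png",d["frame"])
P,ok=cloud(d);P=P@Rn.from_euler("xyz",s["tool_rot"]).as_matrix().T+s["eef_pos"]
m=ok&(P[...,2]>165)&(P[...,2]<215)&(abs(P[...,1])<60)&(P[...,0]>455)
q=P[m]
if len(q):
    show("arm",q)
    for x0 in range(460,640,20):
        r=q[abs(q[:,0]-x0)<8]
        if len(r): print(x0,r.mean(0).round(1),np.ptp(r[:,1]).round(1))
E
```

```text
t: 4.5
eef_pos: [434.4, -4.5, 170.3]
tool_rot: [-3.141, 0.001, -3.035]
ft_force: [-0.8, -0.2, -1.8]
grip_width: 50.3
finger_force: 40.8
t: 4.75
eef_pos: [433.6, -2.0, 170.2]
tool_rot: [3.141, 0.0, -3.032]
ft_force: [-0.2, -0.2, -1.2]
grip_width: 50.0
finger_force: 40.8
[-0.09  0.33 -0.01  2.3   0.    0.51  1.58]
arm 475 med [471.9  -0.9 191.9] min [468.8  -5.6 177.2] max [478.1   4.3 198.9]
480 [473.9  -0.6 186.4] 10.0
```

View pics/w3.png

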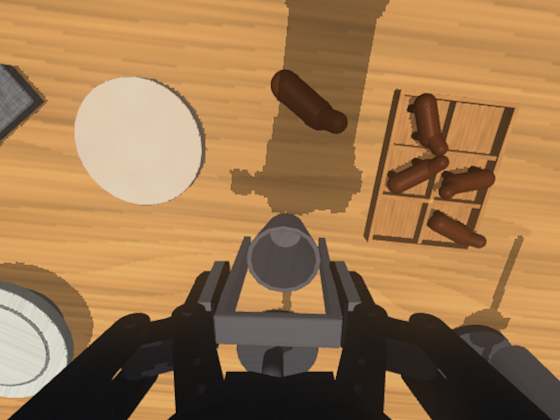

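The wrist view shows the cup held upright with its strap at (280,328). The spare arm's tip is hidden behind the gripper, with depth putting it at (473,-1). Next I slide along the arm and lower.

```bash
python3 shift.py '-10 -2 0 0;-20 0 0 0;-20 0 0 0;-20 0 0 0;-20 0 0 0;-10 0 0 0;0 0 0 0;0 0 0 0'
python3 - <<'E'
from h import *
from bench import ctrl
s=ctrl.sense();print(s["ft_force"],s["wrist_torque"])
d=ctrl.get_image("scene");cv2.imwrite("pics/s4.png",cv2.resize(d["frame"][130:290,200:400],(800,640))[:600])
E
python3 shift.py '0 0 12 0;0 0 10 0;0 0 4 0;0 0 0 0;0 0 0 0'
```

```text
t: 5.47
eef_pos: [532.5, 6.5, 170.0]
tool_rot: [-3.142, -0.001, -3.032]
ft_force: [0.0, -0.2, -1.2]
grip_width: 50.4
finger_force: 40.8
[ 0.02862593 -0.19716738 -1.17882634] [-0.02701405  0.00560906  0.00645475]
t: 5.93
eef_pos: [530.9, 5.5, 144.1]
tool_rot: [-3.141, -0.003, -3.033]
ft_force: [-2.5, -2.1, 3.5]
grip_width: 49.3
finger_force: 40.8
```

View pics/s4.png

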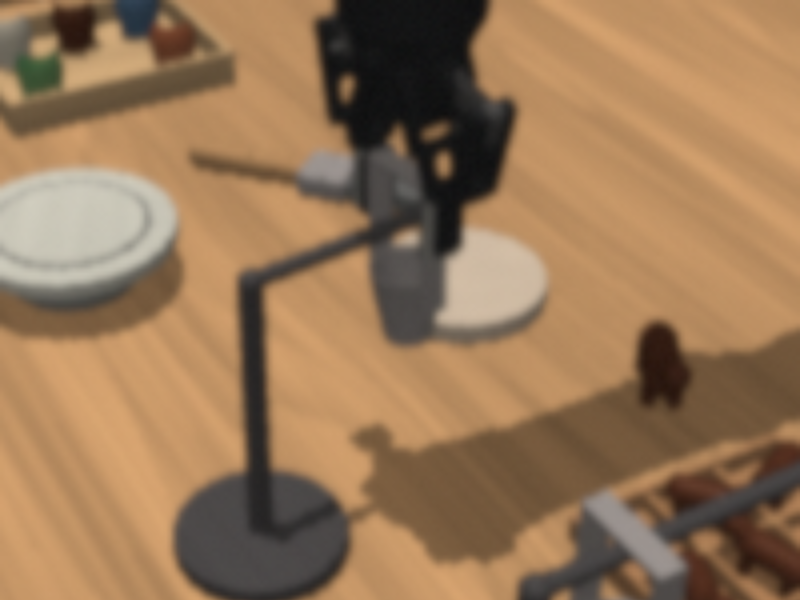

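The arm passes through the handle (strap ~(395,165) above the arm), and the +3.5 N shows the cup is resting on it. Next I release and back up.

```bash
python3 shift.py '0 0 0 0;0 0 0 0;0 0 0 0;0 0 0 0;0 0 0 0' 85 && python3 shift.py '0 0 -20 0;0 0 -35 0;0 0 -40 0;0 0 -20 0;0 0 0 0;0 0 0 0';  python3 - <<'E'
from h import *
from bench import ctrl
from scipy.spatial.transform import Rotation as Rn
for k in range(2):
    s=ctrl.sense();d=ctrl.get_image("top")
    P,ok=cloud(d)
    m=ok&(P[...,2]>187)&(P[...,2]<196)&(abs(P[...,1])<60)&(P[...,0]>485)&(P[...,0]<600);q=P[m]
    if len(q): show("strap top",q)
    d=ctrl.get_image("wrist");P,ok=cloud(d);P=P@Rn.from_euler("xyz",s["tool_rot"]).as_matrix().T+s["eef_pos"]
    m=ok&(P[...,2]>187)&(P[...,2]<196)&(abs(P[...,1])<60)&(P[...,0]>485)&(P[...,0]<600);q=P[m]
    if len(q): show("strap wrist",q)
cv2.imwrite("pics/w5.png",d["frame"])
E
```

```text
t: 6.35
eef_pos: [532.9, 6.5, 144.3]
tool_rot: [3.142, 0.0, -3.032]
ft_force: [-0.1, 0.3, 0.0]
grip_width: 85.0
finger_force: 0.0
t: 6.85
eef_pos: [533.6, 6.4, 260.6]
tool_rot: [-3.142, 0.003, -3.032]
ft_force: [-1.2, -0.4, -1.0]
grip_width: 84.7
finger_force: 0.0
strap wrist 1343 med [532.1   6.5 190.2] min [486.4 -19.  187. ] max [599.4  31.3 192.1]
strap wrist 1233 med [531.    6.2 189.2] min [522.  -18.8 187. ] max [545.4  31.3 191.4]
```

View pics/w5.png

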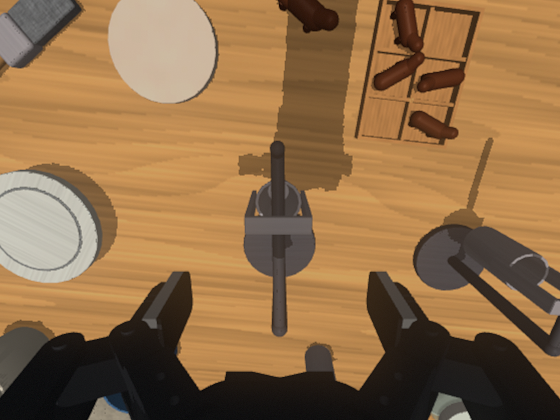

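The front cup hangs on the spare arm with its strap at (278,226). Depth puts it at (531,6,189), as it should be. Next is the rear cup.

```bash
python3 shift.py '0 0 0 0.09;-7 36 0 0;-7 36 0 0;-7 36 0 0;-7 36 0 0;-7 36 0 0;-7 36 0 0;-5 34 0 0;0 0 0 0;0 0 0 0'
python3 - <<'E'
from h import *
from bench import ctrl
from scipy.spatial.transform import Rotation as Rn
for k in range(2):
    s=ctrl.sense();d=ctrl.get_image("wrist");print(s["eef_pos"],s["tool_rot"])
    P,ok=cloud(d);P=P@Rn.from_euler("xyz",s["tool_rot"]).as_matrix().T+s["eef_pos"]
    q=P[ok&(P[...,2]>187)&(P[...,2]<193)&(P[...,1]>215)&(P[...,1]<300)&(P[...,0]>480)&(P[...,0]<610)]
    q=q[abs(q[:,1]-257)>8];show("rear",q);print(q[q[:,1]<257].mean(0),q[q[:,1]>257].mean(0))
E
```

```text
t: 7.88
eef_pos: [573.7, 260.4, 257.4]
tool_rot: [3.142, -0.003, -3.117]
ft_force: [-0.7, -0.3, 0.4]
grip_width: 84.8
finger_force: 0.0
[573.69194626 260.41674366 257.36080485] [ 3.14159250e+00 -2.92183615e-03 -3.11675756e+00]
rear 814 med [576.4 266.9 188.8] min [569.5 234.2 187. ] max [584.6 283.8 190.8]
[576.62023061 241.40787971 188.7910337 ] [576.39024081 274.27193499 188.73516413]
[573.9785366  257.56760164 257.44403153] [-3.13989999e+00 -3.00320793e-03 -3.12031961e+00]
rear 814 med [576.3 266.7 188.8] min [569.2 234.1 187. ] max [584.2 283.8 190.9]
[576.60359879 241.45273389 188.73818633] [576.06413851 274.25061199 188.75178641]
```

```bash
python3 shift.py '-2.5 0 0 0;0 0 38 0;0 0 38 0;0 0 28 0;0 0 10 0;0 0 0 0;0 0 0 0' && python3 shift.py '0 0 0 0;0 0 0 0;0 0 0 0;0 0 0 0;0 0 0 0;0 0 0 0' 40 40 && python3 shift.py '0 0 -14 0;0 0 -13 0;0 0 0 0;0 0 0 0'
```

```text
t: 8.57
eef_pos: [578.2, 256.3, 145.8]
tool_rot: [-3.141, 0.0, -3.124]
ft_force: [0.1, 0.5, 1.3]
grip_width: 84.9
finger_force: 0.0
t: 9.07
eef_pos: [578.7, 257.7, 147.3]
tool_rot: [3.14, 0.003, -3.122]
ft_force: [-1.4, -1.5, 6.3]
grip_width: 49.6
finger_force: 41.0
t: 9.4
eef_pos: [578.1, 257.6, 173.4]
tool_rot: [3.14, 0.002, -3.122]
ft_force: [0.7, -0.0, -1.4]
grip_width: 49.4
finger_force: 41.8
```

```bash
python3 shift.py '10 0 0 0;20 0 0 0;20 0 0 0;20 0 0 0;20 0 0 0;20 0 0 0;20 0 0 0;14 0 0 0;0 0 0 0;0 0 0 0'
python3 - <<'E'
from h import *
from bench import ctrl
s=ctrl.sense();print(s["eef_pos"],s["ft_force"],s["wrist_torque"])
d=ctrl.get_image("scene");P,ok=cloud(d);cv2.imwrite("pics/s6.png",cv2.resize(d["frame"][130:370,200:460],(780,600)))
m=ok&(P[...,0]<462)&(P[...,0]>400)&(P[...,1]>225)&(P[...,1]<290)
for z0 in range(70,230,15):
    q=P[m&(abs(P[...,2]-z0)<7)]
    if len(q): print(z0,len(q),q.min(0).round(),q.max(0).round())
E
```

```text
t: 10.23
eef_pos: [432.2, 254.2, 171.9]
tool_rot: [-3.141, -0.001, -3.121]
ft_force: [-0.1, 0.3, -0.4]
grip_width: 49.9
finger_force: 41.8
[432.20088721 254.24760735 171.90190908] [-0.13408163  0.26576287 -0.42008093] [ 0.02273237  0.01434967 -0.06084831]
70 2 [445. 254.  75.] [453. 271.  77.]
85 130 [426. 240.  78.] [456. 276.  92.]
100 140 [425. 240.  93.] [456. 277. 107.]
115 149 [415. 240. 108.] [456. 277. 122.]
130 226 [414. 231. 123.] [456. 281. 137.]
145 305 [413. 233. 138.] [455. 281. 152.]
160 67 [416. 230. 153.] [453. 280. 167.]
175 81 [428. 225. 169.] [447. 288. 182.]
190 120 [428. 225. 183.] [447. 290. 197.]
205 247 [425. 225. 198.] [448. 290. 212.]
220 133 [423. 225. 213.] [449. 290. 227.]
```

View pics/s6.png

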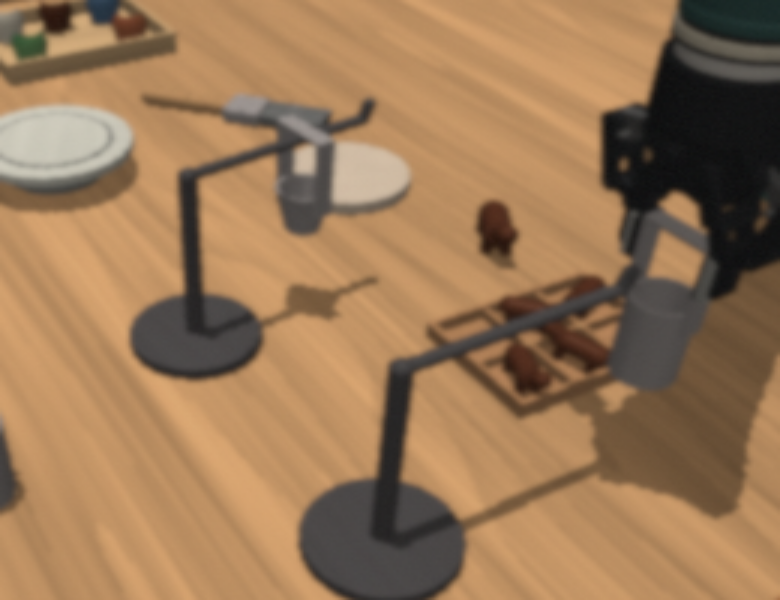

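The rear cup is clear of the tip and upright in the gripper (crop ~(655,330)), and the front cup still hangs on the spare hook at (305,180). Next I lift and carry it over to the wheel.

```bash
python3 shift.py '0 0 -40 0;0 0 -40 0;0 0 -40 0;0 0 -40 0;0 0 0 0;-12 -36 0 0;-12 -36 0 0;-12 -36 0 0;-12 -36 0 0;-12 -36 0 0' && python3 shift.py '-12 -36 0 0;-12 -36 0 0;-12 -36 0 0;-12 -36 0 0;-12 -36 0 0;-12 -36 0 0;-12 -36 0 0;-12 -36 0 0;-12 -36 0 0;-12 -36 0 0' && python3 shift.py '0 0 0 0;0 0 0 0;0 0 0 0'
```

```text
t: 11.12
eef_pos: [498.3, 73.4, 332.4]
tool_rot: [-3.142, 0.001, -3.123]
ft_force: [1.5, -0.3, -0.0]
grip_width: 49.2
finger_force: 42.6
t: 11.95
eef_pos: [624.7, -284.9, 331.7]
tool_rot: [-3.141, 0.0, -3.123]
ft_force: [-0.2, 0.5, -0.1]
grip_width: 49.8
finger_force: 42.6
t: 12.2
eef_pos: [623.9, -282.3, 331.4]
tool_rot: [3.141, -0.001, -3.123]
ft_force: [0.3, 1.4, -0.8]
grip_width: 49.6
finger_force: 42.7
```

```bash
python3 shift.py '0 -3 30 0;0 0 40 0;0 0 40 0;0 0 40 0;0 0 20 0;0 0 8 0;0 0 0 0;0 0 0 0;0 0 0 0' && python3 shift.py '0 0 3 0;0 0 3 0;0 0 2 0;0 0 0 0;0 0 0 0'
python3 - <<'E'
from h import *
from bench import ctrl
d=ctrl.get_image("scene");P,ok=cloud(d)
m=ok&(abs(P[...,0]-624)<35)&(abs(P[...,1]+287)<32)
for z0 in range(50,135,10):
    q=P[m&(abs(P[...,2]-z0)<5)]
    if len(q): print(z0,len(q),q.min(0).round(),q.max(0).round())
E
```

```text
t: 12.95
eef_pos: [625.8, -285.3, 156.8]
tool_rot: [-3.14, 0.004, -3.122]
ft_force: [-1.0, 0.3, -0.0]
grip_width: 49.6
finger_force: 42.7
t: 13.37
eef_pos: [623.9, -285.0, 146.4]
tool_rot: [3.142, 0.0, -3.122]
ft_force: [0.2, -0.8, -1.4]
grip_width: 49.5
finger_force: 42.7
50 19 [ 604. -281.   45.] [ 650. -263.   55.]
60 48 [ 609. -289.   56.] [ 647. -262.   65.]
70 48 [ 608. -285.   65.] [ 647. -261.   74.]
80 54 [ 606. -290.   75.] [ 647. -260.   85.]
90 51 [ 609. -284.   85.] [ 647. -262.   95.]
100 54 [ 606. -290.   95.] [ 647. -261.  104.]
110 67 [ 606. -305.  105.] [ 647. -258.  115.]
120 76 [ 607. -305.  115.] [ 647. -258.  125.]
130 49 [ 606. -311.  125.] [ 646. -257.  135.]
```

Still hanging free (about -1.3 N), so I step down until it touches.

```bash
for i in 1 2 ; do python3 shift.py '0 0 2 0;0 0 1 0;0 0 0 0;0 0 0 0;0 0 0 0'; done
```

```text
t: 13.83
eef_pos: [623.9, -285.0, 143.3]
tool_rot: [-3.142, -0.0, -3.122]
ft_force: [0.1, 0.1, -1.0]
grip_width: 49.3
finger_force: 42.7
t: 14.25
eef_pos: [623.9, -285.0, 140.3]
tool_rot: [-3.142, 0.0, -3.122]
ft_force: [0.1, 0.2, -0.9]
grip_width: 49.6
finger_force: 42.7
```

```bash
for i in 1 2 ; do python3 shift.py '0 0 1 0;0 0 1 0;0 0 0 0;0 0 0 0;0 0 0 0' | grep -E "eef|ft_"; done
```

```text
eef_pos: [623.9, -285.0, 138.3]
ft_force: [-0.3, 0.9, -1.7]
eef_pos: [624.2, -285.1, 137.5]
ft_force: [-2.5, 0.8, 5.5]
```

Touched at 137.5, as expected. Next I release.

```bash
python3 shift.py '0 0 0 0;0 0 0 0;0 0 0 0;0 0 0 0;0 0 0 0;0 0 0 0' 85 && python3 shift.py '0 0 -20 0;0 0 -35 0;0 0 -40 0;0 0 -40 0;0 0 0 0;0 0 0 0;0 0 0 0;0 0 0 0';  python3 - <<'E'
from h import *
from bench import ctrl
from scipy.spatial.transform import Rotation as Rn
s=ctrl.sense();d=ctrl.get_image("wrist")
P,ok=cloud(d);P=P@Rn.from_euler("xyz",s["tool_rot"]).as_matrix().T+s["eef_pos"]
show("rear strap",P[ok&(P[...,2]>165)&(P[...,2]<190)&(abs(P[...,1]+287)<45)&(abs(P[...,0]-624)<45)])
d=ctrl.get_image("scene");cv2.imwrite("pics/s7.png",d["frame"][80:320,120:400].repeat(2,0).repeat(2,1))
E
```

```text
t: 15.58
eef_pos: [623.9, -285.0, 136.1]
tool_rot: [3.142, -0.0, -3.122]
ft_force: [0.1, 0.1, -0.3]
grip_width: 84.9
finger_force: 0.0
t: 16.25
eef_pos: [622.8, -284.3, 269.5]
tool_rot: [3.14, -0.003, -3.122]
ft_force: [-0.1, -0.1, 0.6]
grip_width: 84.9
finger_force: 0.0
rear strap 1158 med [ 621.5 -284.6  178.7] min [ 614.9 -309.6  165.1] max [ 630.  -259.3  181. ]
```

View pics/s7.png

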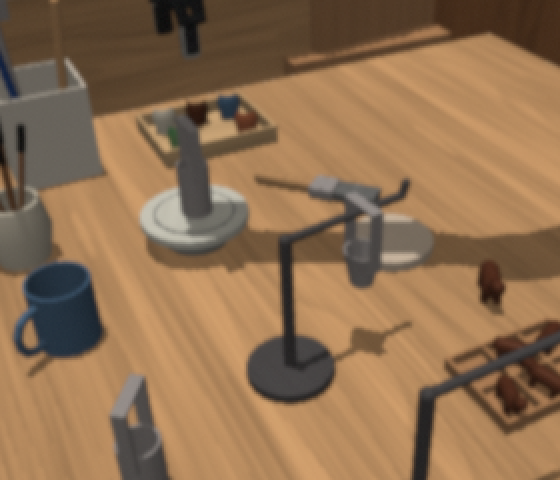

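The rear cup stands upright on the wheel (~(195,190)) with its strap top at z = 178.7, and the front cup hangs on the spare hook (~(362,250)). The gripper is clear of both.

```bash
python3 -c "
from bench import ctrl
print(ctrl.close_job())"
```

```text
the job is handed in; nothing more can be done
None
```

I've handed the job in, with no verdict returned: in the last images the front cup hung by its handle on the spare hook and the rear cup stood upright on the banding wheel, about 3 mm off its axis, at about 16 s of the 70 s.

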